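# Load the control vials in order of level

## Task

Prepare the control run: pick the three small glass vials out from among the sample pots and stand each one upright in the holder of its cap's colour, lowest level first: yellow, then green, then red. Let go of each before fetching the next, keep the vials upright and do not drop them. Leave the orange-capped sample pots standing where they are.

Things in the scene. Friction and masses are not known exactly. Their poses are not given: they have to be found in the camera images.
- vial_yellow: glass control vial with a yellow screw cap, standing upright on the mat at the start; round, 22 mm in diameter, 46 mm high; the cap is the top 12 mm (21 mm in diameter); about 15 g. Origin: centre of its underside, z up along its axis.
- vial_green: glass control vial with a green screw cap, standing upright on the mat at the start; round, 22 mm in diameter, 46 mm high; the cap is the top 12 mm (21 mm in diameter); about 15 g. Origin: centre of its underside, z up along its axis.
- vial_red: glass control vial with a red screw cap, standing upright on the mat at the start; round, 22 mm in diameter, 46 mm high; the cap is the top 12 mm (21 mm in diameter); about 15 g. Origin: centre of its underside, z up along its axis.
- holder_yellow: yellow round plastic vial holder, fixed to the bench: a shallow cup with a pale floor, open at the top. Inside 40 mm in diameter; the floor for the vial lies 3 mm above the bench; the wall is 4 mm thick and its rim 9 mm above the bench; a flat foot of 58 mm diameter, 3 mm thick, surrounds it. Origin: centre of the underside, on the bench; z up.
- holder_green: green round plastic vial holder, fixed to the bench: a shallow cup with a pale floor, open at the top. Inside 40 mm in diameter; the floor for the vial lies 3 mm above the bench; the wall is 4 mm thick and its rim 9 mm above the bench; a flat foot of 58 mm diameter, 3 mm thick, surrounds it. Origin: centre of the underside, on the bench; z up.
- holder_red: red round plastic vial holder, fixed to the bench: a shallow cup with a pale floor, open at the top. Inside 40 mm in diameter; the floor for the vial lies 3 mm above the bench; the wall is 4 mm thick and its rim 9 mm above the bench; a flat foot of 58 mm diameter, 3 mm thick, surrounds it. Origin: centre of the underside, on the bench; z up.
- pot_1: wide sample pot with an orange cap, one of three alike, taller than the vials; standing on the mat among them; 31 mm in diameter, 74 mm high, about 20 g. Not to be moved. Origin: centre of its underside, z up along its axis.
- pot_2: wide sample pot with an orange cap, one of three alike, taller than the vials; standing on the mat among them; 31 mm in diameter, 74 mm high, about 20 g. Not to be moved. Origin: centre of its underside, z up along its axis.
- pot_3: wide sample pot with an orange cap, one of three alike, taller than the vials; standing on the mat among them; 31 mm in diameter, 74 mm high, about 20 g. Not to be moved. Origin: centre of its underside, z up along its axis.
- mat: grey rectangular bench mat with a thin white border line, fixed, 160 mm (its x) by 260 mm (its y), 3 mm thick; the three vials and three pots stand on it about 100 mm apart in two rows of three along its y, in any order. Origin: centre of the underside.
There are look-alikes about, which are no part of the job. What is meant by the vial_yellow is not black or turquoise, and is the smaller of those in its own colour.

How it is judged:
By the outcome, as a careful person would: the job done as asked, in the order asked, and still so for the second after the job is handed in, with the robot touching nothing.
It also fails if it takes over 77 s, if anything falls off the work surface, if the arm or the gripper's body presses on something with over 40 N, if the wrist force passes 120 N, or if a joint passes its speed limit or range.

## Robot

A 6-joint arm with a two-finger parallel gripper is mounted at the origin on a cart in front of the work surface, level with it; the furniture and walls round the work are solid. World frame = base frame: x ahead of the robot, y to its left, z up, the work surface at z = 0. Lengths are in m, angles in rad, forces in N, time in s.
With the tool pointing down it reaches from about 0.3 to 0.875 m from the base axis. Payload 6.4 kg.
Tool frame: the origin (TCP) lies midway between the tips of the shut fingers; the grasp point (between the pads) lies 19 mm behind it; z points along the fingers, y is the line along which they close (so a half turn about z gives the same grasp; the last joint's range is limited). The gripper opens to 85 mm and grips with 20 to 120 N. Pads are 22 mm wide; open, the fingers measure 114 mm over their backs; the gripper's body (76 mm by 85 mm) begins 54 mm behind the grasp point. The pads swing forward as they close: fully open they stand 13 mm farther back than shut.
Start: joints at [-1.377, 0.181, 1.607, -0, 1.354, -0.206], TCP at [0.224, -0.53, 0.231] pointing down, gripper open.
Joint ranges: [-2.99, 2.99], [-0.89, 2.07], [0.3, 2.58], [-1.14, 4.28], [0, 2.63], [-3.12, 3.12]. Speed limits (rad/s): [2.57, 2.57, 3.01, 3.14, 3.14, 3.14].

## Interface

Orientations are given as a unit quaternion [w, x, y, z].
In Python, from cell import env gives the robot as it stands. The module is installed in compiled form; this text tells all that it offers.
- The arm moves only by the shell command python3 -m crank 'ROWS' [FORCE]. ROWS is JSON, a list that holds one entry, the list of rows, each a list of 7 numbers: the turn, a rotation vector about the tool's x, y, z in rad, then the shift along the tool's x, y, z in m, then the finger opening in m, from 0 to 0.0854. A call has 1 to 5 rows; each row shifts and turns the commanded pose from where the row before left it, along the tool's axes as they then stand; what a row does not reach is not made up. A row lasts 1/8 s, in which the tool goes at most 62.5 mm and 10.7 degrees, less where a joint would pass 70% of its speed; a pose out of reach is approached as far as the arm can. A call with a gripper value outside its range is refused whole. The fingers move at their own pace and stop on an object; FORCE is the grip in N (left out, the last holds). Time passes only in rows, so rows that do not move let the fingers close. It gives the time, the measured TCP pose, the force, the opening and the grip force at its end, in the units of the state.
- env.get_state(): the state, without advancing time (a new reading comes with each control period).
- env.camera(name): name is "side" or "top"; returns a dict with "image" (400x640x3 uint8, blue, green, red), "fx", "fy", "cx", "cy" (pixels), "k1" (the pictures are not rectified: a ray, as slopes to the right and down, at radius r is drawn at 1 + k1 r^2 times it, then the intrinsics apply), "view" (4x4, takes a point from world to camera coordinates). Camera axes: x right, y up, looking along -z (the intrinsics and any distortion apply to the point x, -y, -z); pixel columns grow to the right and rows downward; lengths in m; the calibration is good to about 2 mm. A picture is of the moment at which its call begins. There is no depth.
- env.close_job(): hands the job in; it is judged then, once.
The state is a dict: "time_s": time; "q": joint angles; "qd": joint speeds; "effort": joint torques, N m; "tool_pos": TCP position; "orientation": TCP orientation; "ft_force": force on the tool from outside, world axes, zero at the start; "torque": the same for the moment, N m; "gripper_width": opening from 0.0 (shut) to 1.0 (fully open); "grasp_force": force on a finger pad.
Only numpy, scipy, OpenCV 4.12 (cv2) and the standard library are available. Lean on these libraries where they do the work, as an engineer would, in place of code of your own. Each camera call takes 0.05 s, during which the arm holds its last target. There are 200 camera calls.

## Working session

There is one attempt and no reset: what is moved stays moved. The work goes in short steps, Python scripts to look and compute and a shell command to move; the robot and the scene stay as the last step left them, time stands still between calls to the robot, and variables do not carry over. Pictures are saved under pics/ and viewed, at most 14 in all, crops included, and the job is handed in when it is done.

```bash
mkdir -p pics; ls; python3 - <<'E'
from cell import env
import cv2
s=env.get_state(); print({k:s[k] for k in('time_s','tool_pos','orientation','gripper_width')})
for n in('top','side'):
    c=env.camera(n); cv2.imwrite(f'pics/{n}0.png',c['image']); print(n,c['fx'],c['fy'],c['cx'],c['cy'],c['k1'],c['view'])
E
```

```text
pics
{'time_s': 0.0, 'tool_pos': array([ 0.2237045 , -0.52910775,  0.23039714]), 'orientation': array([-8.58646479e-04,  9.80092052e-01,  1.98541764e-01,  2.73260030e-05]), 'gripper_width': 0.9986456260411859}
top 368.5506079223119 368.5506079223119 316.2628540533191 197.13767944054484 -0.0601799869840578 [[ 0.0253254  -0.99967355  0.00337928 -0.03669323]
 [ 0.99773623  0.02548669  0.06223225 -0.5042654 ]
 [-0.06229806  0.00179557  0.99805597 -0.88830924]
 [ 0.          0.          0.          1.        ]]
side 418.6042801707447 418.6042801707447 316.0922390548222 201.98467974943318 -0.08890888105526848 [[-0.90126169 -0.43322161 -0.00681177  0.45736005]
 [ 0.20081443 -0.43159628  0.87943062 -0.12536053]
 [-0.38392829  0.79122923  0.47597834 -0.77151683]
 [ 0.          0.          0.          1.        ]]
```

View pics/top0.png

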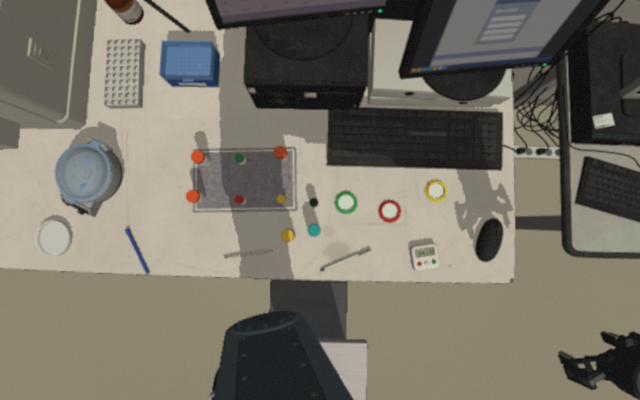

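View pics/side0.png

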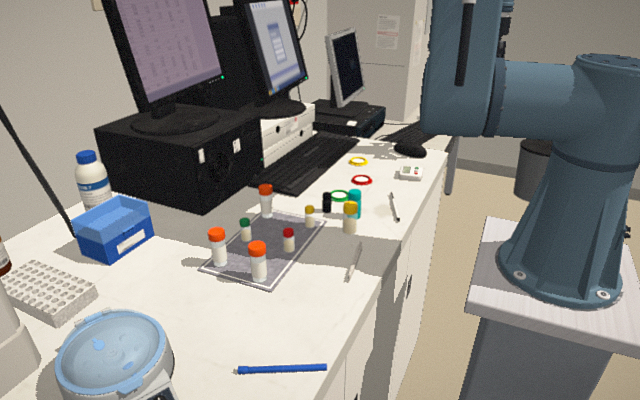

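The top view shows these items:
- **Yellow candidates:** the small yellow vial on the mat at (281,199), and a larger yellow one off the mat at (287,235).
- **Decoys off the mat:** black at (313,202) and turquoise at (314,230).
- **Other vials:** green at (240,158) and red at (239,199).
- **Pots:** orange caps at (198,157), (280,153) and (193,197).
- **Holders:** green at (346,202), red at (389,211) and yellow at (436,190).

By the description I choose the yellow vial at (281,199), the smaller of the two and the one on the mat. Next I'll measure positions and check that choice in a close crop.

```bash
cat > h.py <<'E'
from cell import env
import cv2, numpy as np
from scipy.spatial.transform import Rotation as R
def ray(c,px):
    K=np.array([[c['fx'],0,c['cx']],[0,c['fy'],c['cy']],[0,0,1.]])
    # model: distorted = u(1+k1 r^2), as OpenCV
    u=cv2.undistortPoints(np.array([[px]],float),K,np.array([c['k1'],0,0,0.]))[0,0]
    V=np.array(c['view']); d=V[:3,:3].T@np.array([u[0],-u[1],-1.]); return -V[:3,:3].T@V[:3,3],d
def onz(c,px,z):
    o,d=ray(c,px); return (o+d*(z-o[2])/d[2])[:2]
def tri(c1,p1,c2,p2):
    A=np.zeros((3,3));b=np.zeros(3)
    for c,p in((c1,p1),(c2,p2)):
        o,d=ray(c,p); d/=np.linalg.norm(d); M=np.eye(3)-np.outer(d,d); A+=M;b+=M@o
    return np.linalg.solve(A,b)
def blobs(img,lo,hi,smin=110,vmin=50,amin=12):
    h=cv2.cvtColor(img,cv2.COLOR_BGR2HSV); 
    m=cv2.inRange(h,(max(lo,0),smin,vmin),(hi,255,255))
    if lo<0: m|=cv2.inRange(h,(180+lo,smin,vmin),(180,255,255))
    n,_,st,ce=cv2.connectedComponentsWithStats(m)
    return [(st[i].tolist(),ce[i].round(1).tolist()) for i in range(1,n) if st[i][4]>=amin]
def shift(target):
    s=env.get_state(); q=s['orientation']; r=R.from_quat([q[1],q[2],q[3],q[0]])
    return r.inv().apply(np.array(target)-s['tool_pos']).round(4)
E
python3 - <<'E'
from h import *
t=env.camera('top'); s=env.camera('side')
for nm,lo,hi in(('red/orange',-8,12),('yellow',18,32),('green',50,85)):
    print(nm)
    for n,c,(x0,x1,y0,y1) in(('top',t,(180,460,140,245)),('side',s,(195,380,145,290))):
        for b in blobs(c['image'],lo,hi):
            if x0<b[1][0]<x1 and y0<b[1][1]<y1: print(' ',n,b, onz(c,b[1],.049).round(4),onz(c,b[1],.009).round(4))
a=cv2.resize(t['image'][140:250,185:325],None,fx=4,fy=4,interpolation=2)[:, :560]
b=cv2.resize(s['image'][175:290,200:380],None,fx=4,fy=4,interpolation=2)
b=cv2.resize(b,(230,440*0+147)); 
b=cv2.copyMakeBorder(b,0,440-147,0,0,cv2.BORDER_CONSTANT)
cv2.imwrite('pics/crop1.png',np.hstack([a,b]))
E
```

```text
red/orange
  top ([274, 146, 13, 13, 138], [280.0, 152.1]) [0.6083 0.0653] [0.6156 0.0694]
  top ([191, 150, 14, 14, 151], [197.4, 156.3]) [0.5936 0.2631] [0.6003 0.2762]
  top ([186, 190, 14, 13, 144], [192.5, 195.8]) [0.4986 0.2704] [0.5009 0.2838]
  top ([235, 195, 9, 9, 64], [238.9, 198.9]) [0.4941 0.1591] [0.4962 0.1675]
  top ([379, 200, 22, 22, 169], [389.3, 210.9]) [ 0.4748 -0.1973] [ 0.476  -0.2053]
  side ([352, 175, 20, 10, 113], [361.5, 180.1]) [ 0.4383 -0.1082] [ 0.4659 -0.1882]
  side ([258, 183, 15, 13, 160], [265.2, 188.8]) [0.6235 0.029 ] [ 0.6682 -0.0383]
  side ([208, 226, 17, 16, 228], [216.1, 233.8]) [0.6074 0.2332] [0.6507 0.1848]
  side ([283, 227, 11, 11, 96], [287.8, 232.1]) [0.4859 0.1691] [0.5179 0.1149]
  side ([248, 240, 18, 17, 266], [256.4, 248.1]) [0.5113 0.2404] [0.5456 0.1927]
yellow
  top ([425, 180, 22, 22, 191], [435.2, 190.9]) [ 0.5251 -0.3068] [ 0.5286 -0.3199]
  top ([277, 195, 8, 8, 59], [280.5, 198.6]) [0.4973 0.0606] [0.4996 0.0644]
  top ([281, 229, 13, 13, 130], [287.1, 235.0]) [0.4121 0.0424] [0.4104 0.0454]
  side ([349, 157, 19, 9, 96], [357.9, 161.4]) [ 0.4867 -0.2124] [ 0.5188 -0.302 ]
  side ([344, 201, 13, 14, 165], [349.9, 207.3]) [0.4142 0.0282] [ 0.4395 -0.0392]
  side ([305, 205, 9, 9, 68], [308.9, 209.2]) [0.4892 0.0721] [0.5214 0.0089]
green
  top ([236, 155, 7, 7, 39], [238.9, 157.7]) [0.5925 0.163 ] [0.5991 0.1716]
  top ([335, 192, 22, 21, 106], [345.6, 202.5]) [ 0.492  -0.0934] [ 0.494  -0.0967]
  side ([330, 190, 19, 12, 100], [340.2, 196.1]) [ 0.4526 -0.0103] [ 0.4815 -0.0812]
  side ([240, 218, 9, 9, 69], [244.1, 222.0]) [0.5834 0.1736] [0.6244 0.1198]
```

View pics/crop1.png

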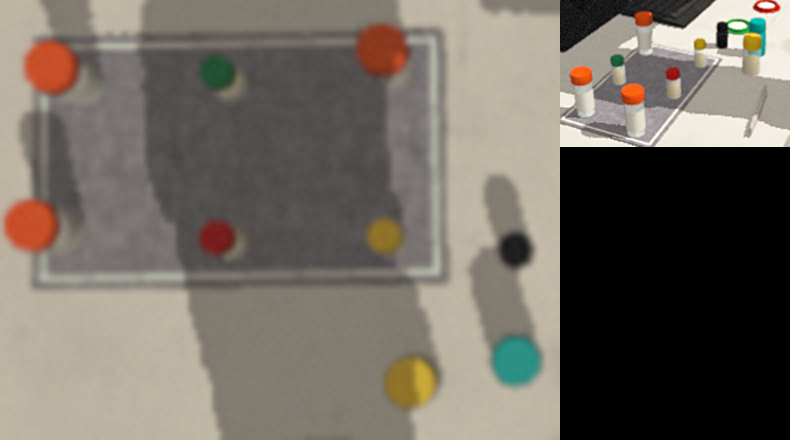

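The crop confirms it. The on-mat yellow cap at (281,199), 8 px across, is clearly smaller than the off-mat one at (287,235), 13 px across. From here I'll use the averaged top and side positions.

```bash
python3 - <<'E'
from h import *
print(shift([.496,.062,.14]))
E
```

```text
[ 0.4809 -0.4386  0.0913]
```

```bash
python3 -m crank '[[[0,0,0,0.02,-0.018,0,0.06],[0,0,0,0.04,-0.036,0,0.06],[0,0,0,0.042,-0.038,0,0.06],[0,0,0,0.042,-0.038,0,0.06],[0,0,0,0.042,-0.038,0,0.06]]]' 20
python3 -m crank '[[[0,0,0,0.042,-0.038,0.01,0.06],[0,0,0,0.042,-0.038,0.01,0.06],[0,0,0,0.042,-0.038,0.01,0.06],[0,0,0,0.042,-0.038,0.01,0.06],[0,0,0,0.042,-0.038,0.01,0.06]]]'
python3 - <<'E'
from h import *
print(shift([.496,.062,.013]))
E
```

```text
time_s: 0.82
tool_pos: [0.3302, -0.3008, 0.2312]
orientation: [0.0, 0.98, 0.198, 0.0]
ft_force: [0.6, -0.9, 0.5]
gripper_width: 0.701
grasp_force: 0.0
time_s: 1.45
tool_pos: [0.4498, -0.044, 0.1812]
orientation: [0.0, 0.98, 0.199, 0.0]
ft_force: [1.3, -1.1, -0.2]
gripper_width: 0.699
grasp_force: 0.0
[ 0.0837 -0.0798  0.1682]
```

```bash
python3 -m crank '[[[0,0,0,0.042,-0.04,0,0.06],[0,0,0,0.03,-0.028,0.0,0.06],[0,0,0,0.012,-0.012,0.02,0.05],[0,0,0,0,0,0.045,0.05],[0,0,0,0,0,0,0.05]]]'
python3 - <<'E'
from h import *
print(shift([.496,.062,.013]))
t=env.camera('top')['image'][140:230,220:360]; s=env.camera('side')['image'][110:260,230:430]
cv2.imwrite('pics/a.png',np.vstack([cv2.resize(t,(420,270)),cv2.resize(s,(420,315))]))
E
```

```text
time_s: 2.08
tool_pos: [0.4923, 0.0613, 0.1132]
orientation: [-0.001, 0.98, 0.199, -0.004]
ft_force: [-1.1, -0.0, 0.4]
gripper_width: 0.585
grasp_force: 0.0
[0.0044 0.0012 0.1001]
```

View pics/a.png

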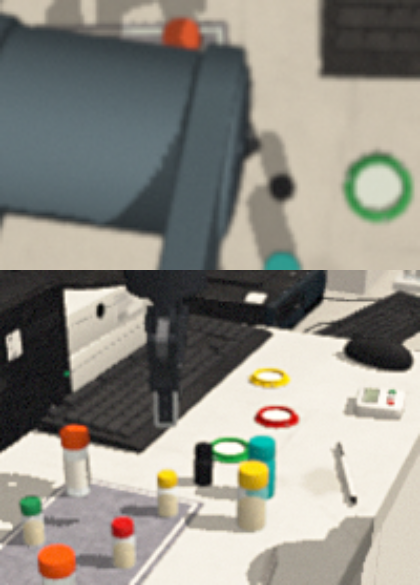

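The gripper hangs directly above the yellow vial: in the side picture the fingers are at (165,400) and the vial at (167,493). Descending now.

```bash
python3 -m crank '[[[0,0,0,0.003,0.001,0.03,0.05],[0,0,0,0,0,0.03,0.05],[0,0,0,0,0,0.02,0.05],[0,0,0,0,0,0.012,0.05],[0,0,0,0,0,0.008,0.05]]]'
python3 -m crank '[[[0,0,0,0,0,0,0.05],[0,0,0,0,0,0,0.035],[0,0,0,0,0,0,0.028],[0,0,0,0,0,0,0.024],[0,0,0,0,0,0,0.018]]]' 20
python3 -m crank '[[[0,0,0,0,0,0,0.015],[0,0,0,0,0,0,0.015],[0,0,0,0,0,0,0.015]]]'
python3 - <<'E'
from h import *
s=env.camera('side')['image'][150:250,240:400]
cv2.imwrite('pics/b.png',cv2.resize(s,(480,300)))
E
```

```text
time_s: 2.8
tool_pos: [0.4998, 0.0605, 0.0171]
orientation: [0.0, 0.98, 0.198, 0.001]
ft_force: [0.1, -0.1, 0.9]
gripper_width: 0.588
grasp_force: 0.0
time_s: 3.42
tool_pos: [0.4989, 0.0609, 0.0167]
orientation: [0.0, 0.98, 0.199, 0.0]
ft_force: [0.0, 0.5, 3.2]
gripper_width: 0.247
grasp_force: 20.5
time_s: 3.8
tool_pos: [0.4989, 0.0609, 0.0166]
orientation: [0.0, 0.98, 0.199, 0.0]
ft_force: [-1.0, 0.9, 6.4]
gripper_width: 0.247
grasp_force: 20.6
```

View pics/b.png

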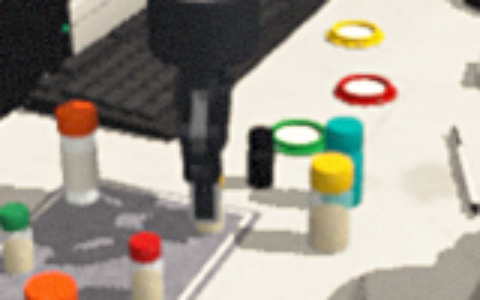

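```bash
python3 -m crank '[[[0,0,0,0,0,-0.012,0.015],[0,0,0,0,0,-0.025,0.015],[0,0,0,0,0,-0.035,0.015],[0,0,0,0,0,-0.03,0.015],[0,0,0,0,0,-0.015,0.015]]]'
python3 - <<'E'
from h import *
print(shift([.527,-.318,.13]))
s=env.camera('side')['image'][110:250,240:400]
cv2.imwrite('pics/c.png',cv2.resize(s,(480,420)))
E
```

```text
time_s: 4.47
tool_pos: [0.4995, 0.0608, 0.1354]
orientation: [0.0, 0.98, 0.199, 0.001]
ft_force: [-0.7, 0.7, -0.1]
gripper_width: 0.246
grasp_force: 20.2
[-0.1222  0.3596  0.0056]
```

View pics/c.png

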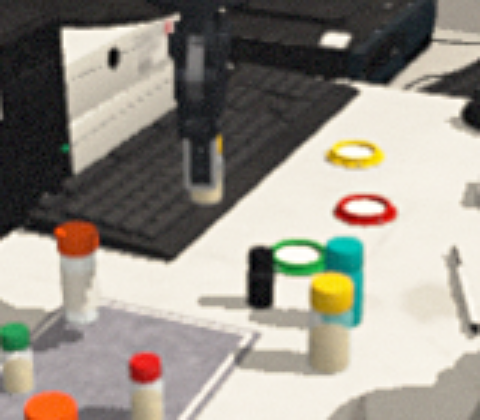

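The vial is held upright under the fingers at (203,185), clear of everything. Next I'll carry it to the yellow holder.

```bash
python3 -m crank '[[[0,0,0,-0.007,0.021,0,0.015],[0,0,0,-0.014,0.042,0,0.015],[0,0,0,-0.018,0.053,0,0.015],[0,0,0,-0.019,0.056,0,0.015],[0,0,0,-0.019,0.056,0,0.015]]]'
python3 -m crank '[[[0,0,0,-0.019,0.056,0,0.015],[0,0,0,-0.014,0.042,0,0.015],[0,0,0,-0.009,0.024,0,0.015],[0,0,0,-0.003,0.01,0,0.015],[0,0,0,0,0,0,0.015]]]'
python3 - <<'E'
from h import *
print(shift([.527,-.318,.0175]))
E
```

```text
time_s: 5.15
tool_pos: [0.5158, -0.1806, 0.1322]
orientation: [-0.001, 0.98, 0.199, -0.001]
ft_force: [1.0, -0.0, -0.4]
gripper_width: 0.252
grasp_force: 20.2
time_s: 5.78
tool_pos: [0.5263, -0.3174, 0.1328]
orientation: [-0.001, 0.98, 0.199, -0.0]
ft_force: [0.3, 0.7, 0.5]
gripper_width: 0.251
grasp_force: 20.2
[0.0004 0.001  0.1153]
```

```bash
python3 -m crank '[[[0,0,0,0,0.001,0.025,0.015],[0,0,0,0,0,0.03,0.015],[0,0,0,0,0,0.025,0.015],[0,0,0,0,0,0.015,0.015],[0,0,0,0,0,0.006,0.015]]]'
python3 - <<'E'
from h import *
print(shift([.527,-.318,.0167]))
s=env.camera('side')['image'][110:200,300:420]
cv2.imwrite('pics/d.png',cv2.resize(s,(480,360)))
E
```

```text
time_s: 6.4
tool_pos: [0.5267, -0.3178, 0.0316]
orientation: [-0.001, 0.98, 0.199, -0.0]
ft_force: [0.2, -0.2, 0.5]
gripper_width: 0.251
grasp_force: 20.2
[0.0002 0.0003 0.0149]
```

View pics/d.png

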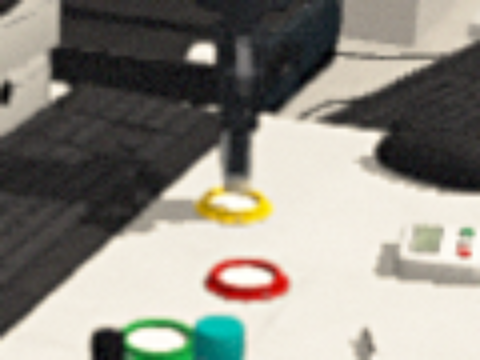

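The vial bottom at (236,190) is about 15 mm above the holder centre at (233,205), so it is aligned. Lowering it now.

```bash
python3 -m crank '[[[0,0,0,0,0,0.007,0.015],[0,0,0,0,0,0.005,0.015],[0,0,0,0,0,0.0025,0.015],[0,0,0,0,0,0,0.015],[0,0,0,0,0,0,0.015]]]'
python3 -m crank '[[[0,0,0,0,0,0,0.023],[0,0,0,0,0,0,0.027],[0,0,0,0,0,0,0.035],[0,0,0,0,0,0,0.045],[0,0,0,0,0,0,0.045]]]'
python3 -m crank '[[[0,0,0,0,0,-0.01,0.045],[0,0,0,0,0,-0.025,0.045],[0,0,0,0,0,-0.035,0.045],[0,0,0,0,0,-0.045,0.045],[0,0,0,0,0,-0.01,0.045]]]'
python3 - <<'E'
from h import *
print(shift([.592,.164,.14]))
s=env.camera('side')['image'][110:200,300:420]
cv2.imwrite('pics/e.png',cv2.resize(s,(480,360)))
E
```

```text
time_s: 7.08
tool_pos: [0.5269, -0.3193, 0.018]
orientation: [0.0, 0.98, 0.199, 0.0]
ft_force: [-0.8, 0.6, -0.7]
gripper_width: 0.247
grasp_force: 20.2
time_s: 7.7
tool_pos: [0.5268, -0.3191, 0.0178]
orientation: [-0.0, 0.98, 0.199, 0.0]
ft_force: [-0.2, 0.4, 0.1]
gripper_width: 0.524
grasp_force: 0.0
time_s: 8.32
tool_pos: [0.5287, -0.3208, 0.1476]
orientation: [0.003, 0.98, 0.199, 0.002]
ft_force: [-0.6, 0.3, -0.1]
gripper_width: 0.529
grasp_force: 0.0
[ 0.247  -0.4219  0.0055]
```

View pics/e.png

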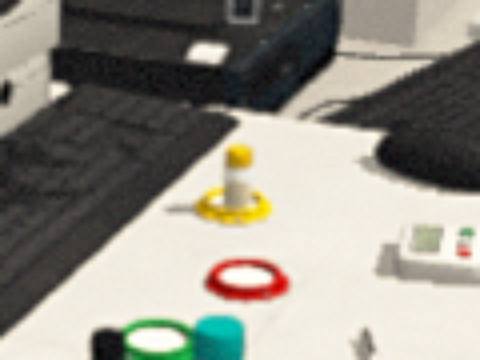

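The yellow vial stands upright in its holder at (238,180). Next is green.

```bash
python3 -m crank '[[[0,0,0,0.012,-0.021,0,0.045],[0,0,0,0.024,-0.04,0,0.045],[0,0,0,0.03,-0.052,0,0.045],[0,0,0,0.03,-0.052,0,0.045],[0,0,0,0.03,-0.052,0,0.045]]]'
python3 -m crank '[[[0,0,0,0.03,-0.052,0,0.05],[0,0,0,0.03,-0.052,0,0.05],[0,0,0,0.03,-0.052,0,0.05],[0,0,0,0.022,-0.035,0,0.05],[0,0,0,0.008,-0.014,0,0.05]]]'
python3 -m crank '[[[0,0,0,0,0,0,0.05]]]'
python3 - <<'E'
from h import *
print(shift([.592,.164,.0165]))
s=env.camera('side')['image'][110:270,180:340]
cv2.imwrite('pics/f.png',cv2.resize(s,(480,480)))
E
```

```text
time_s: 9.0
tool_pos: [0.5567, -0.0667, 0.1409]
orientation: [-0.001, 0.98, 0.199, -0.001]
ft_force: [1.1, 0.3, -0.3]
gripper_width: 0.528
grasp_force: 0.0
time_s: 9.62
tool_pos: [0.587, 0.1687, 0.1408]
orientation: [-0.0, 0.98, 0.2, -0.002]
ft_force: [0.1, -1.2, 0.6]
gripper_width: 0.587
grasp_force: 0.0
time_s: 9.75
tool_pos: [0.5877, 0.1663, 0.1414]
orientation: [-0.0, 0.98, 0.2, -0.001]
ft_force: [-0.4, -0.5, 0.1]
gripper_width: 0.586
grasp_force: 0.0
[0.0033 0.0039 0.1249]
```

View pics/f.png

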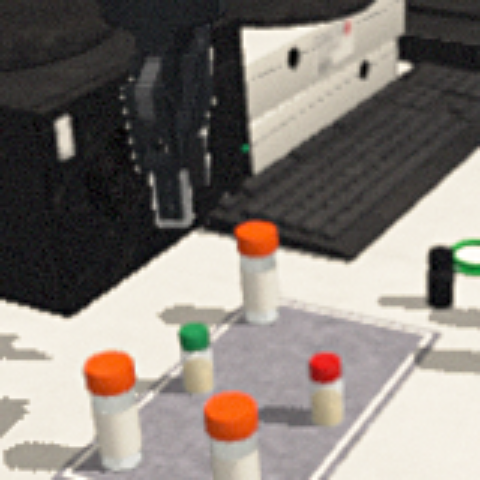

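```bash
python3 - <<'E'
from h import *
c=env.camera('side'); V=np.array(c['view'])
def pr(p):
    q=V[:3,:3]@p+V[:3,3]; a=np.array([q[0],-q[1]])/-q[2]; a*=1+c['k1']*(a@a); return (a*c['fx']+[c['cx'],c['cy']]).round(1)
p=np.array(env.get_state()['tool_pos']); print(p,'tcp px',pr(p),'crop',(pr(p)-[180,110])*3)
for x,y in((.592,.164),(.588,.167)): print(pr(np.array([x,y,.043])),'seen cap 244.1,222')
print('yellow check',pr(np.array([.4989,.0609,.043])),'seen 308.9,209.2')
print('holder pr .004', [pr(np.array(h)) for h in((.493,-.096,.004),(.475,-.204,.004))])
E
```

```text
[0.58837114 0.1644607  0.1419651 ] tcp px [240.4 177.6] crop [181.2 202.8]
[243.5 221.4] seen cap 244.1,222
[244.3 222.5] seen cap 244.1,222
yellow check [307.2 208.4] seen 308.9,209.2
holder pr .004 [array([338.2, 194.5]), array([360.3, 178.9])]
```

Both views put green at (0.591, 0.1645), and the near finger explains the apparent offset in the picture. Descending.

```bash
python3 -m crank '[[[0,0,0,0.002,0.001,0.03,0.05],[0,0,0,0,0,0.04,0.05],[0,0,0,0,0,0.03,0.05],[0,0,0,0,0,0.017,0.05],[0,0,0,0,0,0.008,0.05]]]'
python3 -m crank '[[[0,0,0,0,0,0,0.05],[0,0,0,0,0,0,0.035],[0,0,0,0,0,0,0.028],[0,0,0,0,0,0,0.024],[0,0,0,0,0,0,0.018]]]' 20
python3 -m crank '[[[0,0,0,0,0,0,0.015],[0,0,0,0,0,-0.012,0.015],[0,0,0,0,0,-0.025,0.015],[0,0,0,0,0,-0.035,0.015],[0,0,0,0,0,-0.03,0.015]]]'
python3 -m crank '[[[0,0,0,0,0,-0.012,0.015],[0,0,0,0,0,0,0.015]]]'
python3 - <<'E'
from h import *
print(shift([.493,-.096,.13]))
s=env.camera('side')['image'][110:270,180:340]
cv2.imwrite('pics/g.png',cv2.resize(s,(480,480)))
E
```

```text
time_s: 10.48
tool_pos: [0.5912, 0.1641, 0.0171]
orientation: [-0.0, 0.98, 0.198, -0.0]
ft_force: [0.6, -0.9, 0.9]
gripper_width: 0.583
grasp_force: 0.0
time_s: 11.1
tool_pos: [0.5917, 0.1653, 0.0184]
orientation: [0.0, 0.98, 0.199, 0.0]
ft_force: [-0.1, 0.1, 2.6]
gripper_width: 0.252
grasp_force: 20.1
time_s: 11.72
tool_pos: [0.5915, 0.1652, 0.1215]
orientation: [0.0, 0.98, 0.199, 0.0]
ft_force: [1.5, 0.1, -0.5]
gripper_width: 0.246
grasp_force: 19.9
time_s: 11.98
tool_pos: [0.5917, 0.1652, 0.1324]
orientation: [0.0, 0.98, 0.199, 0.001]
ft_force: [0.8, -0.5, -0.0]
gripper_width: 0.25
grasp_force: 19.9
[-0.1926  0.2022  0.0023]
```

View pics/g.png

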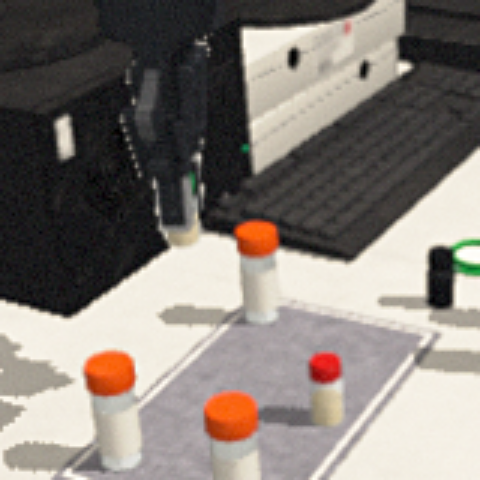

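Green is held upright at (185,225), and the pots have not moved.

```bash
python3 -m crank '[[[0,0,0,-0.014,0.015,0,0.015],[0,0,0,-0.028,0.029,0,0.015],[0,0,0,-0.036,0.038,0,0.015],[0,0,0,-0.038,0.04,0,0.015],[0,0,0,-0.038,0.04,0,0.015]]]'
python3 -m crank '[[[0,0,0,-0.025,0.026,0,0.015],[0,0,0,-0.01,0.011,0,0.015],[0,0,0,-0.004,0.003,0.0,0.015],[0,0,0,0,0,0.02,0.015],[0,0,0,0,0,0.025,0.015]]]'
python3 -m crank '[[[0,0,0,0,0,0.025,0.015],[0,0,0,0,0,0.02,0.015],[0,0,0,0,0,0.008,0.015],[0,0,0,0,0,0,0.015]]]'
python3 - <<'E'
from h import *
print(shift([.493,-.096,.0185]))
s=env.camera('side')['image'][130:220,290:410]
cv2.imwrite('pics/i.png',cv2.resize(s,(480,360)))
E
```

```text
time_s: 12.65
tool_pos: [0.5103, -0.0459, 0.1305]
orientation: [-0.0, 0.98, 0.199, -0.001]
ft_force: [0.8, -0.5, -0.7]
gripper_width: 0.248
grasp_force: 19.9
time_s: 13.28
tool_pos: [0.4928, -0.0953, 0.0865]
orientation: [0.0, 0.98, 0.199, 0.001]
ft_force: [-1.2, 0.0, 0.1]
gripper_width: 0.252
grasp_force: 19.9
time_s: 13.78
tool_pos: [0.492, -0.0953, 0.0334]
orientation: [-0.0, 0.98, 0.199, -0.0]
ft_force: [0.4, 0.4, 0.7]
gripper_width: 0.25
grasp_force: 19.9
[0.0007 0.0011 0.0149]
```

View pics/i.png

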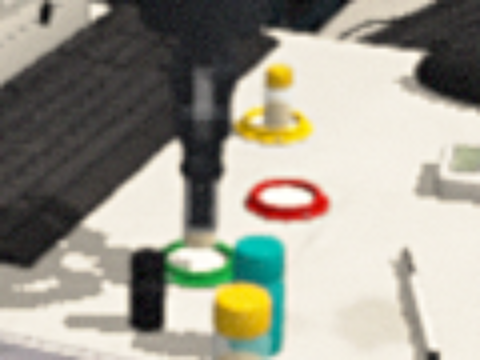

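Green's vial at (201,240) hangs over the green holder centre at (200,260), about 15 mm above the floor. I'll lower it, release, and retreat toward red.

```bash
python3 -m crank '[[[0,0,0,0,0,0.007,0.015],[0,0,0,0,0,0.005,0.015],[0,0,0,0,0,0.0025,0.015],[0,0,0,0,0,0,0.015],[0,0,0,0,0,0,0.015]]]'
python3 -m crank '[[[0,0,0,0,0,0,0.023],[0,0,0,0,0,0,0.027],[0,0,0,0,0,0,0.035],[0,0,0,0,0,0,0.045],[0,0,0,0,0,0,0.045]]]'
python3 -m crank '[[[0,0,0,0,0,-0.01,0.045],[0,0,0,0,0,-0.025,0.045],[0,0,0,0,0,-0.035,0.045],[0,0,0,0,0,-0.04,0.045],[0,0,0,0,0,-0.01,0.045]]]'
python3 - <<'E'
from h import *
print(shift([.4935,.160,.135]))
s=env.camera('side')['image'][130:220,290:410]
cv2.imwrite('pics/j.png',cv2.resize(s,(480,360)))
E
```

```text
time_s: 14.45
tool_pos: [0.4923, -0.0961, 0.0194]
orientation: [0.0, 0.98, 0.199, 0.0]
ft_force: [-1.0, -0.1, -0.4]
gripper_width: 0.247
grasp_force: 19.9
time_s: 15.08
tool_pos: [0.4922, -0.096, 0.0193]
orientation: [-0.0, 0.98, 0.199, -0.0]
ft_force: [0.0, 0.4, -0.3]
gripper_width: 0.532
grasp_force: 0.0
time_s: 15.7
tool_pos: [0.4941, -0.0968, 0.1428]
orientation: [0.002, 0.98, 0.199, 0.002]
ft_force: [-0.0, -0.3, -0.2]
gripper_width: 0.531
grasp_force: 0.0
[ 0.0994 -0.2368  0.0072]
```

View pics/j.png

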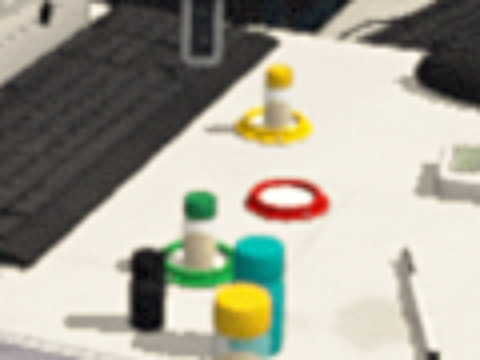

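Green stands upright in its holder at (201,232). Red is next.

```bash
python3 -m crank '[[[0,0,0,0.01,-0.024,0,0.05],[0,0,0,0.02,-0.048,0,0.05],[0,0,0,0.023,-0.055,0,0.05],[0,0,0,0.023,-0.055,0,0.05],[0,0,0,0.014,-0.033,0,0.05]]]'
python3 -m crank '[[[0,0,0,0.008,-0.02,0,0.05],[0,0,0,0,0,0,0.05],[0,0,0,0,0,0,0.05]]]'
python3 - <<'E'
from h import *
print(shift([.4935,.160,.0165]))
E
```

```text
time_s: 16.38
tool_pos: [0.49, 0.1395, 0.138]
orientation: [-0.0, 0.98, 0.199, -0.001]
ft_force: [0.9, -0.3, -0.9]
gripper_width: 0.585
grasp_force: 0.0
time_s: 16.75
tool_pos: [0.4904, 0.158, 0.1385]
orientation: [0.0, 0.98, 0.199, -0.001]
ft_force: [-0.9, 0.2, 0.1]
gripper_width: 0.587
grasp_force: 0.0
[ 0.0038 -0.0006  0.122 ]
```

```bash
python3 -m crank '[[[0,0,0,0.003,0,0.03,0.05],[0,0,0,0,0,0.04,0.05],[0,0,0,0,0,0.028,0.05],[0,0,0,0,0,0.016,0.05],[0,0,0,0,0,0.008,0.05]]]'
python3 -m crank '[[[0,0,0,0,0,0,0.05],[0,0,0,0,0,0,0.035],[0,0,0,0,0,0,0.028],[0,0,0,0,0,0,0.024],[0,0,0,0,0,0,0.018]]]' 20
python3 -m crank '[[[0,0,0,0,0,0,0.015],[0,0,0,0,0,-0.012,0.015],[0,0,0,0,0,-0.025,0.015],[0,0,0,0,0,-0.035,0.015],[0,0,0,0,0,-0.03,0.015]]]'
python3 -m crank '[[[0,0,0,0,0,-0.012,0.015],[0,0,0,0,0,0,0.015]]]'
python3 - <<'E'
from h import *
print(shift([.4755,-.204,.13]))
s=env.camera('side')['image'][110:270,200:360]
cv2.imwrite('pics/k.png',cv2.resize(s,(480,480)))
E
```

```text
time_s: 17.38
tool_pos: [0.4937, 0.1591, 0.0166]
orientation: [-0.0, 0.98, 0.198, -0.0]
ft_force: [-0.1, 0.2, -0.3]
gripper_width: 0.59
grasp_force: 0.0
time_s: 18.0
tool_pos: [0.4942, 0.1599, 0.0179]
orientation: [0.0, 0.98, 0.199, 0.0]
ft_force: [-1.7, -0.7, 4.0]
gripper_width: 0.246
grasp_force: 20.3
time_s: 18.62
tool_pos: [0.4938, 0.1598, 0.121]
orientation: [0.0, 0.98, 0.199, 0.0]
ft_force: [0.6, 0.8, 0.4]
gripper_width: 0.246
grasp_force: 20.1
time_s: 18.88
tool_pos: [0.4942, 0.1598, 0.1319]
orientation: [0.0, 0.98, 0.199, 0.001]
ft_force: [-0.4, -0.4, -0.4]
gripper_width: 0.249
grasp_force: 20.1
[-0.1588  0.3278  0.0018]
```

View pics/k.png

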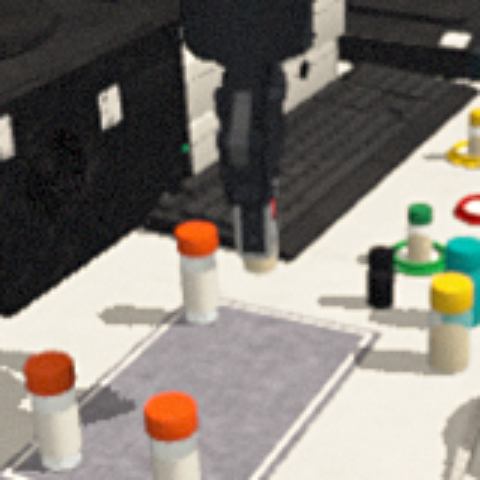

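Red is held upright at (262,240), and the pots are still standing. Carrying it over to the red holder.

```bash
python3 -m crank '[[[0,0,0,-0.012,0.025,0,0.015],[0,0,0,-0.02,0.042,0,0.015],[0,0,0,-0.024,0.05,0,0.015],[0,0,0,-0.025,0.052,0,0.015],[0,0,0,-0.025,0.052,0,0.015]]]'
python3 -m crank '[[[0,0,0,-0.024,0.05,0,0.015],[0,0,0,-0.016,0.033,0,0.015],[0,0,0,-0.009,0.018,0,0.015],[0,0,0,-0.004,0.006,0,0.015],[0,0,0,0,0,0.02,0.015]]]'
python3 -m crank '[[[0,0,0,0,0,0.028,0.015],[0,0,0,0,0,0.025,0.015],[0,0,0,0,0,0.018,0.015],[0,0,0,0,0,0.007,0.015],[0,0,0,0,0,0,0.015]]]'
python3 - <<'E'
from h import *
print(shift([.4755,-.204,.018]))
E
```

```text
time_s: 19.55
tool_pos: [0.4808, -0.0863, 0.1297]
orientation: [-0.001, 0.98, 0.199, -0.001]
ft_force: [0.2, 0.2, 0.3]
gripper_width: 0.244
grasp_force: 20.1
time_s: 20.18
tool_pos: [0.4759, -0.2043, 0.1119]
orientation: [0.001, 0.98, 0.199, 0.001]
ft_force: [0.2, -0.2, -0.4]
gripper_width: 0.243
grasp_force: 20.1
time_s: 20.8
tool_pos: [0.475, -0.2039, 0.0332]
orientation: [-0.0, 0.98, 0.199, -0.0]
ft_force: [-0.1, 1.3, -1.1]
gripper_width: 0.247
grasp_force: 20.1
[0.0004 0.0003 0.0152]
```

```bash
python3 -m crank '[[[0,0,0,0,0,0.007,0.015],[0,0,0,0,0,0.005,0.015],[0,0,0,0,0,0.0025,0.015],[0,0,0,0,0,0,0.015],[0,0,0,0,0,0,0.015]]]'
python3 -m crank '[[[0,0,0,0,0,0,0.023],[0,0,0,0,0,0,0.027],[0,0,0,0,0,0,0.035],[0,0,0,0,0,0,0.045],[0,0,0,0,0,0,0.045]]]'
python3 -m crank '[[[0,0,0,0,0,-0.01,0.045],[0,0,0,0,0,-0.025,0.045],[0,0,0,0,0,-0.04,0.045],[0,0,0,0,0,-0.05,0.045],[0,0,0,0,0,-0.04,0.045]]]'
python3 -m crank '[[[0,0,0,0,0,0,0.045],[0,0,0,0,0,0,0.045],[0,0,0,0,0,0,0.045]]]'
python3 - <<'E'
from h import *
s=env.camera('side')['image'][120:280,200:420]
cv2.imwrite('pics/l.png',cv2.resize(s,(770,560)))
E
```

```text
time_s: 21.42
tool_pos: [0.4751, -0.2044, 0.0189]
orientation: [0.0, 0.98, 0.199, 0.0]
ft_force: [0.4, 0.1, 0.4]
gripper_width: 0.251
grasp_force: 20.1
time_s: 22.05
tool_pos: [0.475, -0.2042, 0.0188]
orientation: [-0.0, 0.98, 0.199, -0.0]
ft_force: [0.1, 0.0, 0.4]
gripper_width: 0.527
grasp_force: 0.0
time_s: 22.68
tool_pos: [0.4753, -0.2044, 0.1867]
orientation: [0.001, 0.98, 0.199, 0.001]
ft_force: [0.7, -0.8, 0.1]
gripper_width: 0.529
grasp_force: 0.0
time_s: 23.05
tool_pos: [0.4741, -0.2036, 0.1823]
orientation: [-0.001, 0.98, 0.199, -0.001]
ft_force: [0.4, -1.2, 0.1]
gripper_width: 0.527
grasp_force: 0.0
```

View pics/l.png

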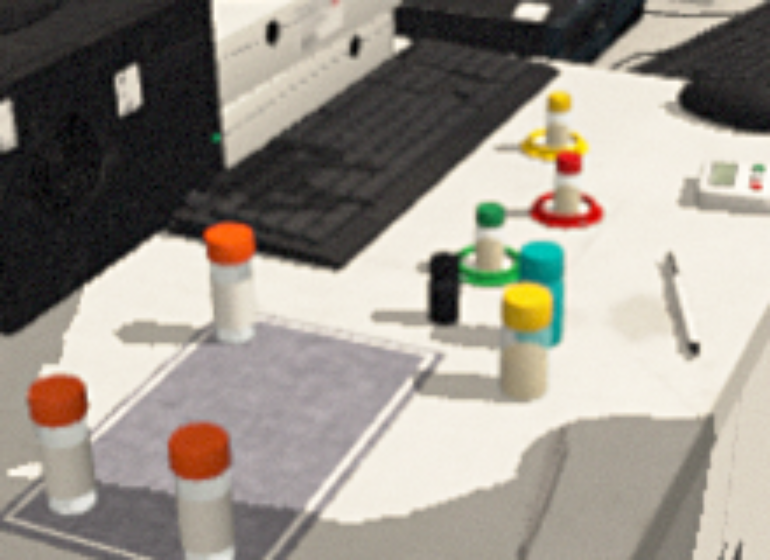

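The last picture shows all three vials upright in their own holders: yellow at (558,120), red at (568,185) and green at (489,240). The pots are where they were, at (232,280), (65,445) and (203,490), and the gripper is clear.

```bash
python3 -c "
from cell import env
print(env.close_job())"
```

```text
the job is handed in; nothing more can be done
None
```

The job is handed in: the yellow, green and red vials stand upright in their matching holders, placed in that order in about 23 s, and the pots and look-alikes were not moved.

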